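# Snap a vial adapter onto a medicine vial

### The job

Take the wider of the two vial adapters from the steel tray, the one that fits the 20 mm metal collar of the tall vial in the rack, press it straight down onto that vial past the first easing of the resistance until it clicks under the collar, and keep pressing it home with about 10 N for a good second. Then lift the vial upright out of the rack by the adapter alone, until its bottom is some 3 cm above the top of the rack, and finish still holding it there. Leave the narrow adapter, the syringe and the short vial where they are.

Things in the scene. Friction and masses are not known exactly. Their poses are not given: they have to be found in the camera images.
- adapter_mid (a point): Wide vial adapter, loose, white plastic, 26 g, upright in the tray, open skirt down: skirt and hub 32 mm across, 24 mm high, then a thin port (7 mm across, foot 10 mm) up to 38 mm. Grip skirt and hub by the sides (free room from its axis: 65 mm along the tray's x, 35 mm along its y). This point is on its axis, 12 mm above the lower rim, 26 mm below the port's tip; z is the axis, towards the port.
- adapter_seat (a point): Point on the wide adapter's axis 15 mm above its lower rim: the flat roof of its bore, which rests on the collar top when fully home. Below it: a 22 mm bore, flared at the rim (a collar up to 2 mm off-centre still enters), with four springy lugs 6 mm above the rim, 16 mm from tip to opposite tip. The thin spike in the middle meets no resistance.
- collar_top (a point): Centre of the top of the tall vial's bare metal collar, 62 mm above its bottom; z is its axis, up. Amber glass, blank paper label, loose, about 60 g: body 26 mm across, 42 mm high, neck 15 mm across, collar 20 mm across, 7 mm high. It stands in one of the rack's two wells (which one varies) with 0.5 to 1 mm of side play, collar top 72 mm above the table.
- rack: Grey plastic vial rack, fixed, 72 x 136 mm foot (long side along its own y), 34 mm high, two wells 28 mm wide, 60 mm apart along y, each 30 mm from its centre, 24 mm deep (well floor 10 mm above the table). Origin at the centre of its underside, on the table.
- vial: The same tall vial, origin at the centre of its bottom. Feel of pressing the adapter on, by height of seat over collar top: lugs touch at 11 mm, 10 to 13 N at 9 mm, then only 2 N down to 2 mm; there the lugs jump under the collar (click) and draw the vial up into the adapter, which moves on 1 to 2 mm until the vial stands on the well floor again and stops it hard. Clicked, it resists a 14 N pull.
- adapter: The same wide adapter, origin at the centre of its lower rim. Once home this rim is 47 mm above the vial's bottom.
- tray: Shallow steel tray, fixed, 150 mm along its x and 160 mm along its y, rim 18 mm above the table, floor 2 mm thick. Origin at the centre of its underside.
- narrow_adapter: Narrow vial adapter for small collars, loose, white: same build and height, only 23 mm across. It stands in the tray about 0.07 m from the wide one, along the tray's y; which is on which side varies. Origin at the centre of its lower rim. Leave it.
- syringe: Syringe, 114 x 33 x 22 mm, loose, lying on the table beside the tray, on its left (+y). Leave it.
- short_vial: Short labelled vial with its cap on, 23 mm across, 48 mm high, loose in the other well of the rack; origin at its bottom. Leave it.

How it is judged:
By the outcome, as a careful person would: the job done as asked, in the order asked, and still so for the second after the job is handed in, while the arm keeps its last pose, push and grip.
It also fails if it takes over 38 s, if anything falls off the work surface, if the arm or the gripper's body presses on something with over 40 N, if the wrist force passes 120 N, or if a joint passes its speed limit or range.

### The arm

A 6-joint arm with a two-finger parallel gripper is mounted at the origin on the work surface; the furniture and walls round the work are solid. World frame = base frame: x ahead of the robot, y to its left, z up, the work surface at z = 0. Lengths are in m, angles in degrees, forces in N, time in s.
With the tool pointing down it reaches from about 0.325 to 0.85 m from the base axis. Payload 15.5 kg.
Tool frame: the origin (TCP) lies at the very end of the fingers, on their centre line; the grasp point (between the pads) lies arm.grip_depth behind it (arm.grip_depth is the distance from the TCP to the grasp point, in m); z points along the fingers, y is the direction in which the jaws open and shut (so a half turn about z gives the same grasp; the last joint's range is limited). The gripper opens to 91 mm and grips with 3 to 60 N. Pads are 32 mm wide; open, the fingers measure 118 mm over their backs; the gripper's body (76 mm by 178 mm) begins 60 mm behind the grasp point.
Start: joints at [-74.628, 28.281, 77.091, -0, 74.628, -5.472], TCP at [0.222, -0.584, 0.214] pointing down, gripper open.
Joint ranges: [-166.48, 166.48], [-47.26, 123.95], [12.59, 153.08], [-70.14, 250.14], [6.76, 159.57], [-176.63, 176.63]. Speed limits (degrees/s): [108.29, 108.29, 147.25, 172.46, 172.46, 172.46].

### API

Orientations are given as a 3x3 rotation matrix whose columns are the frame's x, y, z axes.
In Python, from rig import arm gives the robot as it stands. Calls block until the motion is done:
- arm.move_to(position, orientation): joint-space move of the TCP to a pose.
- arm.move_l(position, orientation=None, feed=0.15): straight line of the TCP; orientation=None keeps the orientation; feed is the mean speed in m/s.
- arm.move_joints(angles): joint-space move.
- arm.grip(opening): finger opening in m; the grip force is fixed at half the most; returns when the fingers have stopped.
- arm.sleep(seconds).
- arm.solve_ik(position, orientation): joint angles nearest the present ones, or None.
- arm.snapshot(name): name is "side" or "top" or "wrist"; returns the picture (384x512x3 uint8, red, green, blue); there is no depth.
- arm.get_calibration(name): a dict with "intrinsics" (3x3 intrinsics, pixels), "cam_to_world" (4x4, takes a point from camera to world coordinates). Camera axes: x right, y down, z forward; pixel columns grow to the right and rows downward; lengths in m; the calibration is good to about 2 mm. A picture is of the moment at which its call begins: read the wrist's pose just before it. get_calibration takes no time and is no camera call; for the wrist camera it gives the pose at the moment of the call.
A pose or a line that the arm cannot do raises arm.Unreachable and nothing moves.
- arm.sign_off(): hands the job in, once; it reports no verdict.
Readings, each from a call of its own:
- arm.current_t(): time.
- arm.current_joint_positions(): joint angles.
- arm.current_dq(): joint speeds.
- arm.current_tau(): joint torques, N m.
- arm.current_ee_pos(): TCP position.
- arm.current_tool_rot(): TCP orientation.
- arm.current_force(): force on the tool from outside, world axes, zero at the start.
- arm.current_torque(): the same for the moment, N m.
- arm.current_width(): finger opening in m.
Only numpy, scipy, OpenCV 4.12 (cv2) and the standard library are available. Lean on these libraries where they do the work, as an engineer would, in place of code of your own. Each camera call takes 0.05 s, during which the arm holds its last target. There are 200 camera calls.

## Working session

There is one attempt and no reset: what is moved stays moved. The work goes in short steps, each a Python script; the robot and the scene stay as the last script left them, time stands still between calls to the robot, and variables do not carry over. Pictures are saved under pics/ and viewed, about 8 in all and at most 12, crops included, and the job is handed in when it is done.

```bash
ls; mkdir -p pics; python3 - <<'E'
from rig import arm
import cv2, numpy as np
print(arm.current_t(), arm.grip_depth, arm.current_ee_pos(), arm.current_width(), arm.current_force())
ims={}
for n in ("top","side"):
    im=arm.snapshot(n); ims[n]=im
    c=arm.get_calibration(n); print(n,np.round(c["intrinsics"],1).tolist(),np.round(c["cam_to_world"],3).tolist())
    cv2.imwrite(f"pics/{n}0.png",cv2.resize(im[:,:,::-1],(800,600),interpolation=cv2.INTER_CUBIC))
    np.save(f"{n}0.npy",im)
print(arm.current_t())
E
```

```text
pics
0.0 0.0188 [ 0.2222982  -0.58371939  0.21330873] 0.09111959748823098 [-0.96980737  1.10669443 -0.16086084]
top [[457.5, 0.0, 250.3], [0.0, 457.5, 189.9], [0.0, 0.0, 1.0]] [[-0.01, -0.994, 0.113, 0.445], [-1.0, 0.01, 0.004, -0.185], [-0.005, -0.113, -0.994, 0.962], [0.0, 0.0, 0.0, 1.0]]
side [[468.0, 0.0, 263.8], [0.0, 468.0, 194.7], [0.0, 0.0, 1.0]] [[0.991, -0.035, 0.133, 0.417], [-0.135, -0.412, 0.901, -0.963], [0.023, -0.91, -0.413, 0.456], [0.0, 0.0, 0.0, 1.0]]
0.1
```

View pics/top0.png

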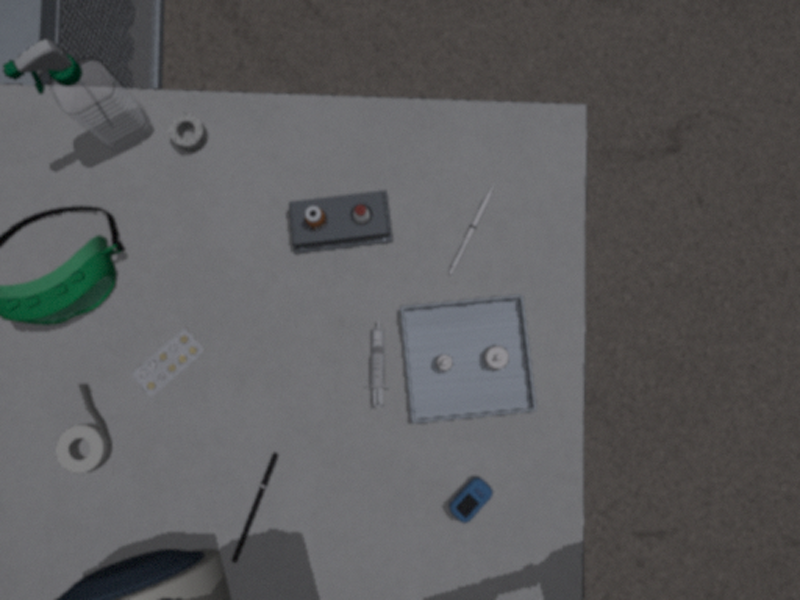

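View pics/side0.png

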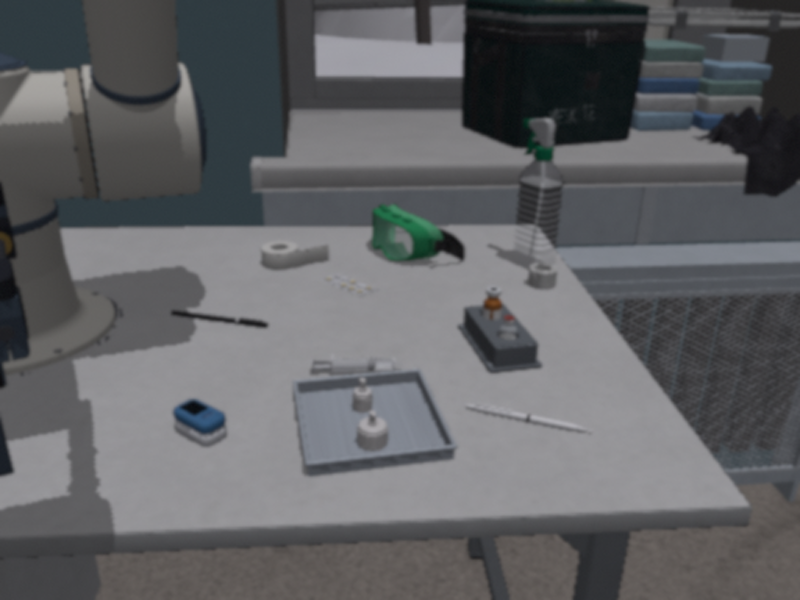

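Top view: wide adapter (496,357), narrow one (443,363), tall vial's collar (313,213), short vial (361,213). The tray and rack are turned by a few degrees. Next I compute coarse poses and take the closer wrist look.

```bash
cat > h.py <<'E'
import numpy as np, cv2
from rig import arm
def ray(cal,uv,z):
    K,T=cal["intrinsics"],cal["cam_to_world"]
    d=T[:3,:3]@np.linalg.solve(K,[uv[0],uv[1],1.]); o=T[:3,3]
    return o+d*(z-o[2])/d[2]
def proj(cal,p):
    K,T=cal["intrinsics"],cal["cam_to_world"]
    c=T[:3,:3].T@(np.asarray(p)-T[:3,3]); q=K@c; return q[:2]/q[2]
def rot(a):  # tool down, jaw (y) axis at world angle a (deg)
    a=np.radians(a); y=np.array([np.cos(a),np.sin(a),0]); z=np.array([0,0,-1.]); return np.column_stack([np.cross(y,z),y,z])
def st(m=""): print(m,round(arm.current_t(),2),np.round(arm.current_ee_pos(),4),"F",np.round(arm.current_force(),1),"w",round(arm.current_width(),4))
E
python3 - <<'E'
from h import *
c=arm.get_calibration("top"); s=.64
for n,uv,z in [("wide",(496,357),.03),("narrow",(443,363),.03),("collar",(314,214),.072),("short",(361,213),.058),
  ("tA",(400,309),.018),("tB",(520,298),.018),("tC",(533,410),.018),("tD",(411,422),.018),("rA",(290,202),.034),("rB",(385,192),.034),("rC",(391,237),.034),("rD",(294,246),.034)]:
    print(n,np.round(ray(c,np.array(uv)*s,z),4))
print(arm.current_tool_rot().round(2))
T=arm.get_calibration("wrist")["cam_to_world"]; R=arm.current_tool_rot()
print("cam in tool",(R.T@(T[:3,3]-arm.current_ee_pos())).round(3),(R.T@T[:3,:3]).round(2).tolist(),arm.get_calibration("wrist")["intrinsics"].round(0).tolist())
E
```

```text
wide [ 0.4708 -0.3171  0.03  ]
narrow [ 0.4637 -0.2481  0.03  ]
collar [ 0.653  -0.0848  0.072 ]
short [ 0.6569 -0.1439  0.058 ]
tA [ 0.5358 -0.1932  0.018 ]
tB [ 0.5489 -0.3527  0.018 ]
tC [ 0.4017 -0.3652  0.018 ]
tD [ 0.3878 -0.2059  0.018 ]
rA [ 0.6785 -0.0486  0.034 ]
rB [ 0.6907 -0.1749  0.034 ]
rC [ 0.6298 -0.1823  0.034 ]
rD [ 0.6191 -0.0543  0.034 ]
[[ 0.93  0.36 -0.  ]
 [ 0.36 -0.93  0.  ]
 [ 0.   -0.   -1.  ]]
cam in tool [ 0.069  0.    -0.17 ] [[0.0, -0.97, -0.25], [1.0, 0.0, 0.0], [-0.0, -0.25, 0.97]] [[327.0, 0.0, 254.0], [0.0, 327.0, 189.0], [0.0, 0.0, 1.0]]
```

Tray and rack are both turned by about 5°, so the jaw axis will be at 5° for pick and press. Now the wrist look above the wide adapter.

```bash
python3 - <<'E'
from h import *
for a in (5,185):
  for p in ([.471,-.317,.12],[.471,-.317,.006],[.653,-.085,.16],[.653,-.085,.06]): 
    q=arm.solve_ik(p,rot(a)); print(a,None if q is None else np.round(q))
q=arm.solve_ik([.471,-.317,.12],rot(5)); a=5 if q is not None else 185
arm.move_to([.471,-.317,.12],rot(a)); st(a)
cal=arm.get_calibration("wrist"); im=arm.snapshot("wrist")
for n,p in [("wide top",[.4708,-.3171,.026]),("port",[.4708,-.3171,.04])]: print(n,proj(cal,p))
np.savez("w1.npz",im=im,K=cal["intrinsics"],T=cal["cam_to_world"])
cv2.imwrite("pics/w1.png",cv2.resize(im[:,:,::-1],(800,600),interpolation=cv2.INTER_CUBIC))
E
```

```text
5 [-40.  30.  91.  -0.  59. -45.]
5 [-40.  40.  96.  -0.  44. -45.]
5 [-13.  34.  76.  -0.  71. -18.]
5 [-13.  40.  81.  -0.  59. -18.]
185 [-40.  30.  91.  -0.  59. 135.]
185 [-40.  40.  96.  -0.  44. 135.]
185 [-13.  34.  76.  -0.  71. 162.]
185 [-13.  40.  81.  -0.  59. 162.]
5 1.51 [ 0.4709 -0.318   0.1203] F [-0.5 -0.3  0.1] w 0.0914
wide top [254.31768337 189.67335752]
port [254.32611156 194.07702729]
```

View pics/w1.png

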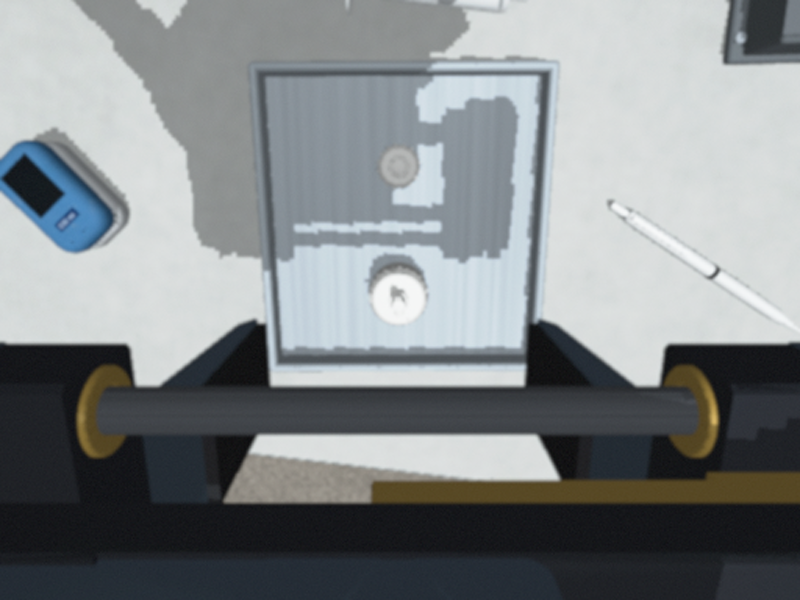

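The wide adapter's hub centre is at (398,295) in the wrist view, about 1 mm from the estimate. Jaw alignment with the tray is good. I pick it up, lift it, and look at the vial from a slight offset.

```bash
python3 - <<'E'
from h import *
d=np.load("w1.npz"); p=ray(dict(intrinsics=d["K"],cam_to_world=d["T"]),(254.7,188.8),.025); print("wide",p)
R=rot(5)
arm.grip(.07)
arm.move_l([p[0],p[1],.03],R,feed=.2); arm.move_l([p[0],p[1],.005],R,feed=.05); st("down")
arm.grip(.02); st("gripped")
arm.move_l([p[0],p[1],.15],R,feed=.15); st("lifted")
arm.move_to([.653+.0035,-.085-.04,.16],R); st("view")
cal=arm.get_calibration("wrist"); im=arm.snapshot("wrist")
print("pred collar",proj(cal,[.653,-.085,.072])*1.5625)
np.savez("w2.npz",im=im,K=cal["intrinsics"],T=cal["cam_to_world"])
cv2.imwrite("pics/w2.png",cv2.resize(im[:,:,::-1],(800,600),interpolation=cv2.INTER_CUBIC))
E
```

```text
wide [ 0.4710767  -0.31657616  0.025     ]
down 3.33 [ 0.471  -0.3166  0.0049] F [-0.   0.5 -0.3] w 0.0702
gripped 4.02 [ 0.4711 -0.3166  0.0051] F [-0.1  0.3  1.8] w 0.0308
lifted 5.13 [ 0.4707 -0.3162  0.1492] F [ 0.1 -0.4  0.2] w 0.0313
view 6.17 [ 0.6557 -0.1261  0.1597] F [-0.2 -1.1  0.6] w 0.031
pred collar [399.35993969 222.25641247]
```

View pics/w2.png

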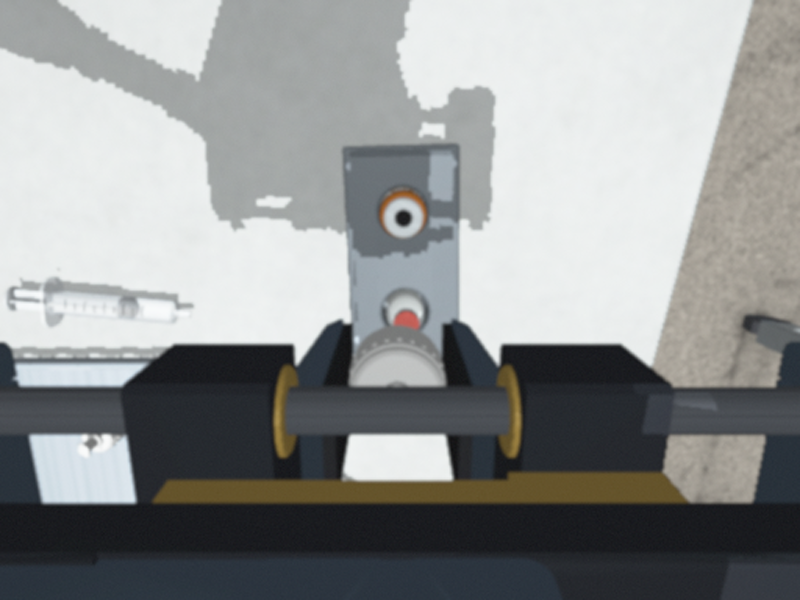

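Collar at about (404,216), adapter held between the jaws with its axis near column 397. I refine the collar centre numerically.

```bash
python3 - <<'E'
from h import *
d=np.load("w2.npz"); cal=dict(intrinsics=d["K"],cam_to_world=d["T"])
g=cv2.cvtColor(cv2.resize(d["im"][118:160,235:283],None,fx=8,fy=8,interpolation=cv2.INTER_CUBIC),cv2.COLOR_RGB2HSV)
m=((g[...,1]<60)&(g[...,2]>150)).astype(np.uint8)
cs,_=cv2.findContours(m,cv2.RETR_EXTERNAL,cv2.CHAIN_APPROX_NONE)
for c in sorted(cs,key=cv2.contourArea)[-2:]:
    (x,y),r=cv2.minEnclosingCircle(c); e=cv2.fitEllipse(cv2.convexHull(c))
    for q in ((x,y),e[0]): uv=(q[0]+.5)/8+235-.5,(q[1]+.5)/8+118-.5; print(np.round(uv,2),r/8,np.round(e[1],1),ray(cal,uv,.072))
mk=cv2.cvtColor(m*255,cv2.COLOR_GRAY2BGR)
cv2.imwrite("pics/c2.png",np.hstack([cv2.cvtColor(g,cv2.COLOR_HSV2BGR),mk]))
print("tool axis at z .02 above TCP:",proj(cal,arm.current_ee_pos()+np.array([0,0,.022]))*1.5625)
E
```

```text
[278.19 122.69] 6.657949447631836 [ 76.7 121.2] [ 0.66908807 -0.06845455  0.072     ]
[278.82 121.27] 6.657949447631836 [ 76.7 121.2] [ 0.66946231 -0.06733886  0.072     ]
[257.74 138.94] 13.086045265197754 [205.3 207.1] [ 0.65445161 -0.08228521  0.072     ]
[257.7  138.89] 13.086045265197754 [205.3 207.1] [ 0.65441563 -0.08225157  0.072     ]
tool axis at z .02 above TCP: [397.03680241 392.61614631]
```

View pics/c2.png

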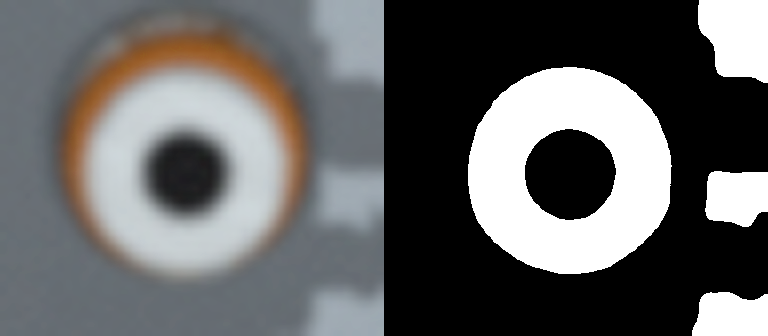

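Collar centre is about (0.6544, -0.0825), with both estimates within 3 mm. I press down in small, force-monitored steps. Expected TCP heights are 71 mm at lug contact, 62 mm at the click and about 60 mm at home.

```bash
python3 - <<'E'
from h import *
R=rot(5); x,y=.6544,-.0825
arm.move_to([x,y,.11],R); arm.move_l([x,y,.080],feed=.08); st("above")
f0=np.mean([arm.current_force() for _ in range(5)],0); z=.080; past=False
while z>.056:
    z-=.001 if z>.0645 else .0005
    arm.move_l([x,y,z],feed=.015)
    f=arm.current_force()-f0
    print(round(z*1e3,2),round(arm.current_ee_pos()[2]*1e3,2),np.round(f,1))
    if np.hypot(f[0],f[1])>10 or f[2]>22: print("ABORT"); break
    if z<.0655 and f[2]>8: print("STOP HARD"); break
st("end"); np.save("f0.npy",f0); np.save("z.npy",z)
E
```

```text
above 7.12 [ 0.6543 -0.0827  0.0797] F [ 0.1 -0.2  0.4] w 0.0311
79.0 79.33 [0.3 0.9 0.4]
78.0 78.04 [ 0.1  0.1 -0.7]
77.0 76.9 [-0.7 -0.3 -0.7]
76.0 75.89 [-0.9  0.3 -1.3]
75.0 74.94 [ 0.8 -0.1 -0.3]
74.0 73.92 [-0.3  0.4 -0.6]
73.0 72.91 [ 0.2  0.2 -0.7]
72.0 71.97 [ 0.2  0.5 -0.7]
71.0 70.96 [ 0.  -0.2 -0.3]
70.0 70.06 [-0.1  0.4  1. ]
69.0 69.17 [0.8 0.8 3.5]
68.0 67.7 [-0.5 -0.6 -0.9]
67.0 66.75 [ 0.6  0.5 -2. ]
66.0 65.88 [-0.1  0.5 -2.1]
65.0 64.92 [ 0.2  0.2 -1. ]
64.0 63.91 [ 0.2  0.2 -1.5]
63.5 63.46 [ 0.3  0.1 -1.7]
63.0 62.96 [-0.2  0.3 -1.1]
62.5 62.41 [-0.3 -0.2 -1. ]
62.0 61.93 [-0.2  0.1 -1.3]
61.5 61.44 [ 0.2  0.1 -0.8]
61.0 60.97 [-0.6  0.8 -1.4]
60.5 60.58 [ 0.5  1.  -0.8]
60.0 60.37 [-1.   1.8  3.9]
59.5 60.22 [-0.2  2.1  9.4]
STOP HARD
end 13.37 [ 0.6549 -0.0824  0.0602] F [-0.1  1.9  9.8] w 0.0307
```

Lugs touched at about 70 mm, resistance eased, and there is a hard stop at 60.2 mm, which matches the home height. I hold about 10 N, then lift.

```bash
python3 - <<'E'
from h import *
x,y=.6544,-.0825; z=float(np.load("z.npy"))
t0=arm.current_t(); fs=[]
while arm.current_t()-t0<1.9:
    arm.sleep(.1); F=np.mean([arm.current_force()[2] for _ in range(3)]); fs.append(round(F,1))
    if abs(10.3-F)>1: z-=np.clip((10.3-F)/9*.0005,-.0002,.0002); arm.move_l([x,y,z],feed=.01)
print(fs,z); st("pressed")
p=arm.current_ee_pos(); R=arm.current_tool_rot()
arm.move_l([x,y,.066],rot(5),feed=.03); st("up 6mm")
# bottom = TCP-3mm-47mm ; want bottom at .034+.03
arm.move_l([x,y,.115],rot(5),feed=.06); arm.sleep(.4); st("up")
for n in ("side","wrist"):
    im=arm.snapshot(n); cal=arm.get_calibration(n)
    if n=="side":
        u,v=proj(cal,[x,y,.09]).astype(int); u0,v0=max(u-75,0),max(v-65,0); im=cv2.resize(im[v0:v0+130,u0:u0+150],None,fx=5,fy=5,interpolation=cv2.INTER_CUBIC)
        for zz in (.064,.111): print(zz,(proj(cal,[x,y,zz])-[u0,v0])*5)
    cv2.imwrite(f"pics/{n}3.png",im[:,:,::-1])
E
```

```text
[np.float64(9.8), np.float64(9.5), np.float64(9.6), np.float64(9.9), np.float64(10.0), np.float64(9.7), np.float64(9.4), np.float64(10.2), np.float64(9.5), np.float64(9.7), np.float64(9.8), np.float64(10.5), np.float64(10.1), np.float64(9.8), np.float64(10.4), np.float64(10.1), np.float64(10.7), np.float64(10.1), np.float64(10.3)] 0.05949999999999998
pressed 15.27 [ 0.655  -0.0824  0.0603] F [-0.6  4.1 10.3] w 0.031
up 6mm 15.63 [ 0.6544 -0.0825  0.066 ] F [0.2 0.5 0.1] w 0.0306
up 17.0 [ 0.6543 -0.0825  0.1149] F [ 0.5 -0.8 -1.1] w 0.031
0.064 [373.95319094 384.87314978]
0.111 [381.68274287 280.73313849]
```

View pics/side3.png

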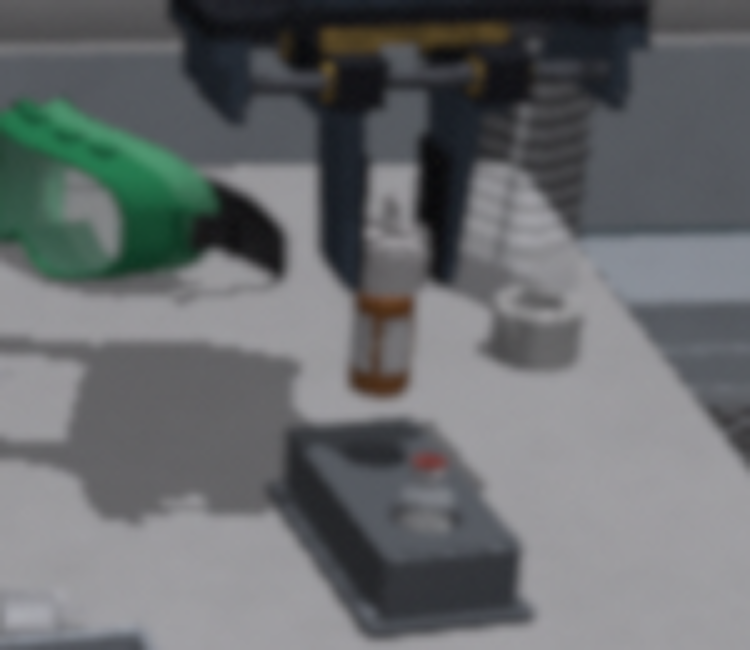

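The side view shows the vial hanging upright from the adapter, with its bottom at row 385–388 against 385 predicted for z = 64 mm. The axis lean matches the perspective, and the short vial is undisturbed in its well. Handing in.

```bash
python3 - <<'E'
from h import *
st("final"); arm.sign_off()
E
```

```text
final 17.1 [ 0.6544 -0.0825  0.1149] F [-0.2  0.2 -0.7] w 0.0309
the job is handed in; nothing more can be done
```

The wide adapter is clicked onto the tall vial, and the arm is holding both upright above the rack. I handed the job in at 17.1 s of robot time, and the interface gives no verdict.

- **Press:** I pressed the adapter straight down. Resistance began at a tool height of about 70 mm, then eased. It stopped hard at 60.2 mm, which matches the expected home height of about 60 mm. I held 9.4–10.7 N there for 1.9 s.
- **Lift:** I raised the vial by the adapter alone until its bottom was at about 64 mm, roughly 30 mm above the rack top. The side picture shows it hanging upright.
- **Other items:** The short vial is still in its well. The narrow adapter was seen standing in the tray after the pick, and I went nowhere near the syringe. I took no closing picture of the tray.

**Weaker checks:**
- My force samples, one per 0.5–1 mm step, showed at most 3.5 N at the first resistance, not the expected 10–13 N peak.
- The 2 N stretch read about −1 N.
- I saw no separate click in the force readings. The evidence that it seated is the stop height and the vial hanging from the adapter.
- A sideways force of about 4 N built up by the end of the press and vanished on lifting.

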